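Load the full oxide jar into the bench shaker

TASK

One of these two closed, identical-looking oxide jars is full and the other is mostly used up: find the full one by its weight and stand it upright in the cup of the bench shaker, right down on the cup's floor, without forcing it against the shaker. The other jar stays, or goes back, standing where it stood on the table; do not push the bisque cup, the enamel mug or the wooden rib away from their places.

Things in the scene. Friction and masses are not known exactly. Their poses are not given: they have to be found in the camera images.
- jar_1_mid (a point): Jar 1: closed plastic oxide jar, dark red with a paper label, black screw lid on tight: upright cylinder 57 mm in diameter, 76 mm tall. This point: its centre, 38 mm above its underside, z up. The two jars look alike; the full one weighs at least twice the other (both under 0.7 kg). Which is which changes every time and shows only when lifted
- jar_2_mid (a point): Jar 2: the same as jar 1 in every visible way; this point is its centre, 38 mm above its underside, z up along its axis
- shaker: bench shaker, fixed to the table: grey housing 150 (its x) x 250 (its y) mm, 48 mm high, an aluminium block 124 x 16 mm across each end up to 77 mm; knob and switch at its front (-x) are not used. Origin: centre of its underside, on the table top; z up. Two rods along its y bear a carriage, deck 112 x 100 mm, 76 mm up, held fast by its drive. It is rigid and bears up to 25 N
- cup_home (a point): where the centre of the cup's rim is when the carriage stands mid-way, 100 mm above the table; axes as the shaker's. The cup itself stands up to 20 mm from here to either side along y, anew each time; NOT measured: look or feel for it. Grey cup: bore 60 mm, flared to 67 at the rim, wall 4.5 mm, on its floor a sprung rubber disc 18 mm below the rim that gives 1 mm per 4 N, at most 5 mm (seated jar's centre 118 to 120 mm up)
- rest_home (a point): where the middle of the back rest's face is when the carriage stands mid-way, 120 mm above the table; it shifts with the cup. Back rest: springy upright sheet on the carriage, 50 mm wide (x), 77 to 134 mm above the table; its flat rubber face (107 to 133 up) looks to the cup, 40 mm to +y of its axis: a jar with its side against it is 11.5 mm too far to +y. It yields 1 mm per 4 N
- slip_cup_mid (a point): bystander: bisque cup with slip and a brush, 68 mm wide, 64 mm tall, standing on the table; this point is its centre, half-way up
- enamel_mug_mid (a point): bystander: light enamel mug with a handle, 85 x 112 mm, 79 mm tall; this point is its centre, half-way up
- wood_rib_mid (a point): bystander: flat wooden potter's rib, 49 x 103 x 4 mm, lying on the table; this point is its centre
There are look-alikes about, which are no part of the job. Leave any pink or purple look-alike of the part that bears jar_2_mid alone.

How it is judged:
By the outcome, as a careful person would: the job done as asked, in the order asked, and still so for the second after the job is handed in, with the robot touching nothing.
It also fails if it takes over 64 s, if anything falls off the work surface, if the arm or the gripper's body presses on something with over 40 N, if the wrist force passes 120 N, or if a joint passes its speed limit or range.

ROBOT

A 7-joint arm with a two-finger parallel gripper is mounted at the origin on the work surface; the furniture and walls round the work are solid. World frame = base frame: x ahead of the robot, y to its left, z up, the work surface at z = 0. Lengths are in mm, angles in rad, forces in N, time in s.
With the tool pointing down it reaches from about 425 to 1025 mm from the base axis. Payload 3.6 kg.
Tool frame: the origin (TCP) lies midway between the tips of the shut fingers; the grasp point (between the pads) lies 19 mm behind it; z points along the fingers, y is the line along which they close (so a half turn about z gives the same grasp; the last joint's range is limited). The gripper opens to 85 mm and grips with 20 to 120 N. Pads are 22 mm wide; open, the fingers measure 114 mm over their backs; the gripper's body (76 mm by 85 mm) begins 54 mm behind the grasp point. The pads swing forward as they close: fully open they stand 13 mm farther back than shut.
Start: joints at [1.024, 0.591, 0.048, 1.609, -0.033, 0.943, -0.034], TCP at [317.829, -651.624, 191.702] pointing down, gripper open.
Joint ranges: [-2.69, 2.69], [-0.47, 2.24], [-1.27, 1.36], [0.19, 2.51], [-1.53, 4.68], [0.08, 2.07], [-3.09, 3.09]. Speed limits (rad/s): [2.57, 2.57, 3.14, 3.14, 3.14, 3.14, 3.14].

INTERFACE

Orientations are given as [roll, pitch, yaw] about the fixed x, y, z axes, in that order (R = Rz(yaw) Ry(pitch) Rx(roll)).
In Python, from cell import robot, viewer, workorder gives the robot as it stands.
- The arm moves only by the tool drive_tool, never from a script. Its argument "plan" is a list that holds one entry, the list of rows, each a list of 7 numbers: the closure, from -1 (fully open) to 1 (shut), so that 0 is half open, then the shift along the tool's x, y, z in cm, then the turn, a rotation vector about the tool's x, y, z in rad. A call has 1 to 5 rows; each row is the pose to reach, as a shift and turn from the pose commanded when the call began, along the tool's axes at that moment; what a row does not reach only later rows make up. A row lasts 1/12 s, in which the tool goes at most 41.7 mm and 7.16 degrees, less where a joint would pass 70% of its speed; a pose out of reach is approached as far as the arm can. A call with a gripper value outside its range is refused whole. The fingers move at their own pace and stop on an object; "newtons" is the grip in N (left out, the last holds). Time passes only in rows, so rows that repeat a pose let the fingers close. It gives the time, the measured TCP pose, the force, the opening and the grip force at its end, in the units of the state.
- robot.state(): the state, without advancing time (a new reading comes with each control period).
- viewer.snapshot(name): name is "scene" or "top" or "wrist"; returns a dict with "img" (400x640x3 uint8, red, green, blue), "intrinsics" (3x3 intrinsics, pixels), "dist_coeffs" ([k1, k2, p1, p2, k3] as OpenCV has them; the pictures are not rectified), "R" (3x3) and "t" (3): a world point X has camera coordinates R X + t; the wrist camera has in their place "tool_from_camera" (4x4, takes a point from camera to tool coordinates, whose origin is the TCP and whose axes are the flange's). Camera axes: x right, y down, z forward; pixel columns grow to the right and rows downward; lengths in mm; the calibration is good to about 2 mm. A picture is of the moment at which its call begins: read the wrist's pose just before it. There is no depth.
- workorder.finish_job(): hands the job in; it is judged then, once.
Trained networks look in a picture, given as the dict that the camera call returned (one of the last four; its "shot" number tells which), for a name from the list of things; names that differ only in an ending like _2 or _b are one class to them, and where a whole thing is asked for, a point or a joint stands for the part that bears it (a point fixed in the world has none). Each returns a list of dicts, best first, with "p" (0 to 1); they miss things now and then, are a little off and sometimes report something else, mostly with a low value. They report only what shows in the picture. A call takes as long as a camera call. They do not tell look-alikes from the thing itself.
- viewer.boxes_of(picture, name): "centre" ([x, y, z] in mm, in world coordinates, good to about 4 mm: the middle of the surface that is visible of it).
- viewer.regions_of(picture, name): "mask" (400x640 bool, what is visible of it).
- viewer.mark_of(picture, name): "centre" ([x, y, z] in mm, in world coordinates, good to about 4 mm: a listed point, or the origin of a listed thing).
The state is a dict: "t": time; "qpos": joint angles; "qd": joint speeds; "joint_efforts": joint torques, N m; "ee_pos": TCP position; "orientation": TCP orientation; "force": force on the tool from outside, world axes, zero at the start; "moment": the same for the moment, N m; "grip_width": finger opening in mm; "finger_force": force on a finger pad.
Only numpy, scipy, OpenCV 4.12 (cv2) and the standard library are available. Lean on these libraries where they do the work, as an engineer would, in place of code of your own. Each camera call takes 0.05 s, during which the arm holds its last target. There are 200 camera calls.

## Working session

There is one attempt and no reset: what is moved stays moved. The work goes in short steps, Python scripts to look and compute and a tool call to move; the robot and the scene stay as the last step left them, time stands still between calls to the robot, and variables do not carry over. Pictures are saved under pics/ and viewed, at most 13 in all, crops included, and the job is handed in when it is done.

Besides the shell and the picture viewer there is one more tool, called after "Request:" as name(argument=value, ...) on one line, values as JSON. drive_tool: Moves the arm, as the interface text tells. Its arguments: {"type":"object","properties":{"plan":{"type":"array"},"newtons":{"type":"number"}},"required":["plan"]}

```bash
mkdir -p pics; ls; cat > h.py <<'E'
import numpy as np, cv2
from cell import robot, viewer, workorder
from scipy.spatial.transform import Rotation as R
np.set_printoptions(precision=1,suppress=True)
def save(s,n): cv2.imwrite(f'pics/{n}.png',cv2.cvtColor(s['img'],cv2.COLOR_RGB2BGR))
E
python3 - <<'E'
from h import *
s=robot.state(); print(s['t'],s['ee_pos'],s['orientation'],s['force'],s['grip_width'])
ims=[]
for n in ['scene','top']:
    p=viewer.snapshot(n); ims.append(p['img'])
    for k in ['jar_1_mid','shaker','cup_home','rest_home','slip_cup_mid','enamel_mug_mid','wood_rib_mid']:
        for d in viewer.mark_of(p,k): print(n,k,round(d['p'],2),np.array(d['centre']),{a:b for a,b in d.items() if a not in('p','centre')})
    if n=='top': print(p['R'],p['t'],p['intrinsics'],p['dist_coeffs'])
im=np.vstack(ims); im=cv2.resize(im,(480,600),interpolation=cv2.INTER_AREA)
save({'img':ims[0]},'scene');save({'img':ims[1]},'top')
print(robot.state()['t'])
E
```

```text
pics
0.0 [ 317.4 -650.8  190.5] [-3.1  0.   0.5] [ 0.3  0.2 -0.1] 85.73243806056647
scene jar_1_mid 0.72 [481.8  44.6  38.3] {}
scene shaker 0.66 [ 590.7 -255.9   -2.6] {}
scene cup_home 0.85 [ 589.2 -260.4  101.6] {}
scene rest_home 0.88 [ 599.8 -218.2  117.3] {}
scene slip_cup_mid 0.76 [674.1 -43.9  32.6] {}
scene enamel_mug_mid 0.72 [692.6 118.   40.8] {}
scene wood_rib_mid 0.66 [ 389.2 -117.7    7.1] {}
scene wood_rib_mid 0.57 [ 589.3 -257.3  101.5] {}
top jar_1_mid 0.94 [485.1  53.5  35.8] {}
top jar_1_mid 0.36 [ 589.8 -251.6  101.9] {}
top shaker 0.56 [ 592.9 -256.4   -2.8] {}
top cup_home 0.92 [ 592.5 -252.4   98. ] {}
top cup_home 0.33 [ 593.7 -253.7   -0.3] {}
top rest_home 0.97 [ 592.9 -213.9  122.6] {}
top slip_cup_mid 0.65 [671.9 -47.3  29.5] {}
top enamel_mug_mid 0.73 [692.5 114.   40.5] {}
top wood_rib_mid 0.96 [ 394.3 -112.9   -0.5] {}
[[-0.  -1.   0. ]
 [-1.  -0.  -0.2]
 [ 0.2 -0.  -1. ]] [ -24.6  521.3 1107.4] [[516.    0.  317.7]
 [  0.  516.  200.1]
 [  0.    0.    1. ]] [-0.  0.  0.  0.  0.]
0.8
```

View pics/scene.png

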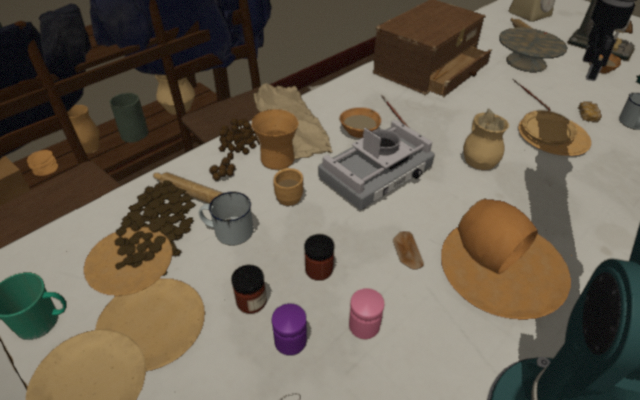

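View pics/top.png

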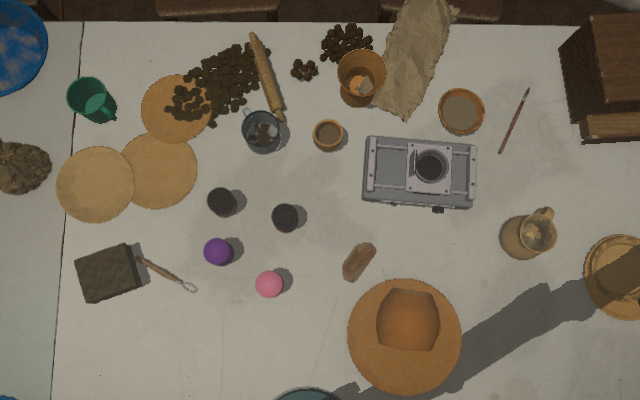

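The scene view shows jars at (249,288) and (319,257). The top view shows their lids at (222,202) and (285,217), and the shaker cup at (430,166). The purple and pink ones are look-alikes.

```bash
cat >> h.py <<'E'
def ray(p,uv,z,T=None):
    uv=np.array(uv,float).reshape(-1,1,2)
    n=cv2.undistortPoints(uv,np.array(p['intrinsics']),np.array(p['dist_coeffs'])).reshape(-1,2)
    d=np.c_[n,np.ones(len(n))]
    if T is None: Rm=np.array(p['R']);o=-Rm.T@np.array(p['t']);d=d@Rm
    else: o=T[:3,3]; d=d@T[:3,:3].T
    return o+d*((z-o[2])/d[:,2])[:,None]
def wristT(p,s):
    T=np.eye(4);T[:3,:3]=R.from_euler('xyz',s['orientation']).as_matrix();T[:3,3]=s['ee_pos']
    return T@np.array(p['tool_from_camera'])
E
python3 - <<'E'
from h import *
p=viewer.snapshot('top')
g=p['img'].max(2)
for c in [(222,200),(285,216)]:
    m=(g<70).astype(np.uint8); y0,x0=c[1]-22,c[0]-22
    sub=p['img'][y0:y0+44,x0:x0+44]; print(c,sub[22,22],sub[22,0])
    n,l,st,ce=cv2.connectedComponentsWithStats(m[y0:y0+44,x0:x0+44])
    i=l[22,22]; print(st[i],ce[i]+[x0,y0],'lid',ray(p,ce[i]+[x0,y0],74))
for k in ['jar_1_mid','shaker']:
    for d in viewer.regions_of(p,k):
        ys,xs=np.nonzero(d['mask']); print(k,d['p'],xs.mean(),ys.mean(),len(xs),xs.min(),xs.max(),ys.min(),ys.max())
        if k=='shaker': print(cv2.minAreaRect(np.c_[xs,ys].astype(np.float32)))
for k in ['jar_1_mid']:
    for d in viewer.boxes_of(p,k): print(k,d['p'],np.array(d['centre']))
print('cup',ray(p,(431,166),100), ray(p,[(366,138),(480,145),(363,205),(473,209)],60))
c=p['img'][120:225,345:495]; save({'img':cv2.resize(c,None,fx=5,fy=5,interpolation=cv2.INTER_CUBIC)},'shk')
E
```

```text
(222, 200) [55 48 43] [154 149 136]
[  8  10  29  28 612] [221.7 201.4] lid [[513.1 185.5  74. ]]
(285, 216) [58 54 49] [146 141 128]
[  9  10  26  28 578] [285.  217.3] lid [[478.3  47.2  74. ]]
jar_1_mid 0.75 284.57551669316376 218.18759936406994 629 271 297 204 233
shaker 0.62 419.3965747926144 173.1142627776291 7474 361 477 136 212
((419.5716857910156, 175.01832580566406), (114.36454772949219, 70.73055267333984), 4.879273891448975)
jar_1_mid 0.6 [481.8  48.8  73.7]
cup [[ 587.6 -269.5  100. ]] [[ 662.5 -133.6   60. ]
 [ 647.5 -393.7   60. ]
 [ 508.2 -124.2   60. ]
 [ 499.8 -369.3   60. ]]
```

View pics/shk.png

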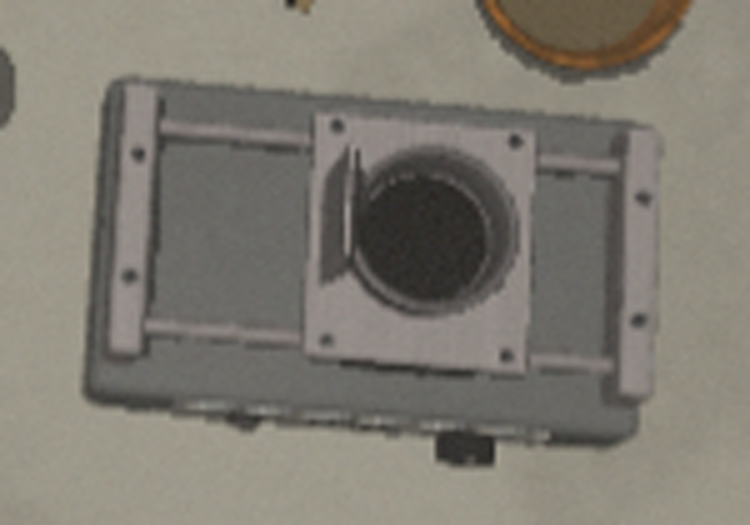

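The crop shows the rods tilted about 0.08 rad, so the shaker's yaw is about -0.083. The cup rim centre is near top-image pixel (431,166), with the back rest at its left (+y). I'll approach via a look above the cup.

```bash
cat >> h.py <<'E'
def go(x,y,z,yaw):
    s=robot.state(); Rc=R.from_euler('xyz',s['orientation'])
    d=Rc.inv().apply(np.array([x,y,z])-s['ee_pos'])/10
    rv=(Rc.inv()*R.from_euler('xyz',[np.pi,0,yaw])).as_rotvec()
    print('t',round(s['t'],2),'pos',np.array(s['ee_pos']),'ori',np.round(s['orientation'],3),'F',np.array(s['force']),'w',round(s['grip_width'],1))
    print('shift cm',np.round(d,2),'rot',np.round(rv,3),'rows',np.linalg.norm(d)/4.17)
E
python3 -c "
from h import *
go(540,-270,260,1.49)"
```

```text
t 1.0 pos [ 317.9 -651.6  191.7] ori [ 3.1 -0.   0.5] F [ 0.5 -0.2  0.2] w 85.3
shift cm [ 36.7 -24.6  -6.8] rot [ 0.  0. -1.] rows 10.714552240392905
```

Request:
drive_tool(plan=[[[-1,36.7,-24.6,-6.8,0,0,0],[-1,36.7,-24.6,-6.8,0,0,0],[-1,36.7,-24.6,-6.8,0,0,0],[-1,36.7,-24.6,-6.8,0,0,0],[-1,36.7,-24.6,-6.8,0,0,0]]])

```text
t: 1.42
ee_pos: [422.0, -471.9, 223.8]
orientation: [3.141, -0.0, 0.453]
force: [0.5, -0.1, 0.5]
grip_width: 85.4
finger_force: 0.0
```

Request:
drive_tool(plan=[[[-1,19.6,-13.1,-3.6,0,0,-1.0],[-1,19.6,-13.1,-3.6,0,0,-1.0],[-1,19.6,-13.1,-3.6,0,0,-1.0],[-1,19.6,-13.1,-3.6,0,0,-1.0],[-1,19.6,-13.1,-3.6,0,0,-1.0]]])

```text
t: 1.83
ee_pos: [525.7, -293.9, 255.5]
orientation: [3.141, 0.0, 1.085]
force: [1.7, -0.7, -0.5]
grip_width: 85.4
finger_force: 0.0
```

```bash
python3 -c "
from h import *
go(540,-270,260,1.49)"
```

```text
t 1.83 pos [ 525.7 -293.9  255.5] ori [3.1 0.  1.1] F [ 1.7 -0.7 -0.5] w 85.4
shift cm [ 2.8  0.1 -0.5] rot [ 0.   0.  -0.4] rows 0.6764068208714125
```

Request:
drive_tool(plan=[[[-1,2.8,0.1,-0.5,0,0,-0.405],[-1,2.8,0.1,-0.5,0,0,-0.405],[-1,2.8,0.1,-0.5,0,0,-0.405],[-1,2.8,0.1,-0.5,0,0,-0.405],[-1,2.8,0.1,-0.5,0,0,-0.405]]])

```text
t: 2.25
ee_pos: [539.2, -271.4, 260.0]
orientation: [3.141, 0.0, 1.484]
force: [0.1, 0.4, 0.2]
grip_width: 85.6
finger_force: 0.0
```

```bash
python3 - <<'E'
from h import *
s=robot.state(); p=viewer.snapshot('wrist'); save(p,'w1')
np.save('w1T.npy',wristT(p,s)); import pickle; pickle.dump({k:p[k] for k in('intrinsics','dist_coeffs','img')},open('w1.pkl','wb'))
print(wristT(p,s)); print(p['tool_from_camera'])
for k in ['cup_home','rest_home','shaker']:
    for d in viewer.mark_of(p,k): print(k,round(d['p'],2),np.array(d['centre']))
go(478,47,260,1.49)
E
```

```text
[[   1.    -0.1   -0.   545. ]
 [  -0.1   -1.    -0.3 -199.6]
 [   0.     0.3   -1.   442. ]
 [   0.     0.     0.     1. ]]
[[   0.    -1.    -0.3   72. ]
 [   1.     0.     0.    -0.3]
 [   0.    -0.3    1.  -182.1]
 [   0.     0.     0.     1. ]]
cup_home 0.78 [ 592.6 -256.    96. ]
rest_home 0.74 [ 594.4 -218.5  116.4]
shaker 0.97 [ 592.1 -250.4   -2.9]
t 2.45 pos [ 539.  -271.7  259.9] ori [3.1 0.  1.5] F [-0.1 -1.  -0.1] w 85.1
shift cm [31.2 -8.9 -0. ] rot [ 0.  0. -0.] rows 7.780939134578159
```

View pics/w1.png

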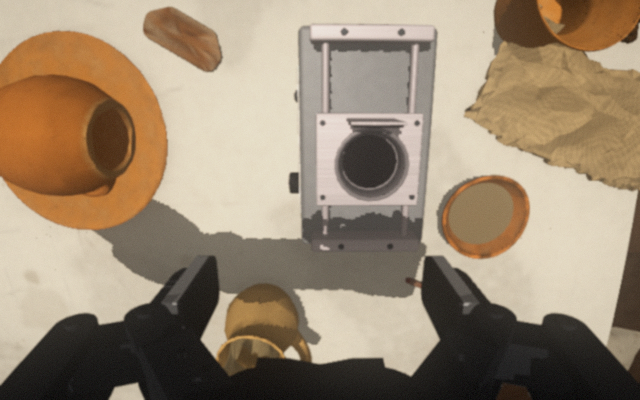

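The wrist view shows the shaker well, with the cup at about (371,163) and the rest at (375,124) beyond it. I'll zoom in with a projected model to refine.

```bash
python3 - <<'E'
from h import *
import pickle
p=pickle.load(open('w1.pkl','rb')); T=np.load('w1T.npy')
def proj(X):
    C=np.linalg.inv(T); X=np.atleast_2d(X)
    return cv2.projectPoints(X@C[:3,:3].T+C[:3,3],np.zeros(3),np.zeros(3),np.array(p['intrinsics']),np.array(p['dist_coeffs']))[0].reshape(-1,2)
f=6; x0,y0=310,105; c=cv2.resize(p['img'][y0:y0+105,x0:x0+120],None,fx=f,fy=f,interpolation=cv2.INTER_CUBIC).copy()
c=cv2.convertScaleAbs(c,alpha=1.3,beta=20)
a=np.linspace(0,2*np.pi,80)
cx,cy=ray(p,(371.5,164),100,T)[0][:2]; print('cup',cx,cy)
for r,z,col in [(33.5,100,(255,0,0)),(38,100,(0,255,0)),(30,82,(0,0,255))]:
    q=((proj(np.c_[cx+r*np.cos(a),cy+r*np.sin(a),0*a+z])-[x0,y0]+.5)*f).astype(int)
    cv2.polylines(c,[q.reshape(-1,1,2)],True,col,1)
save({'img':c},'z1')
bl=ray(p,[(310,31),(437,32),(311,244),(423,246)],77,T); print(bl, ray(p,[(325,60),(325,100),(410,60),(412,110)],77,T))
E
```

```text
cup 590.935446888183 -267.9266355840249
[[ 540.9 -135.9   77. ]
 [ 665.1 -146.1   77. ]
 [ 521.4 -358.8   77. ]
 [ 649.1 -372.6   77. ]] [[ 553.3 -164.1   77. ]
 [ 550.1 -202.6   77. ]
 [ 637.5 -170.7   77. ]
 [ 638.3 -219.7   77. ]]
```

View pics/z1.png

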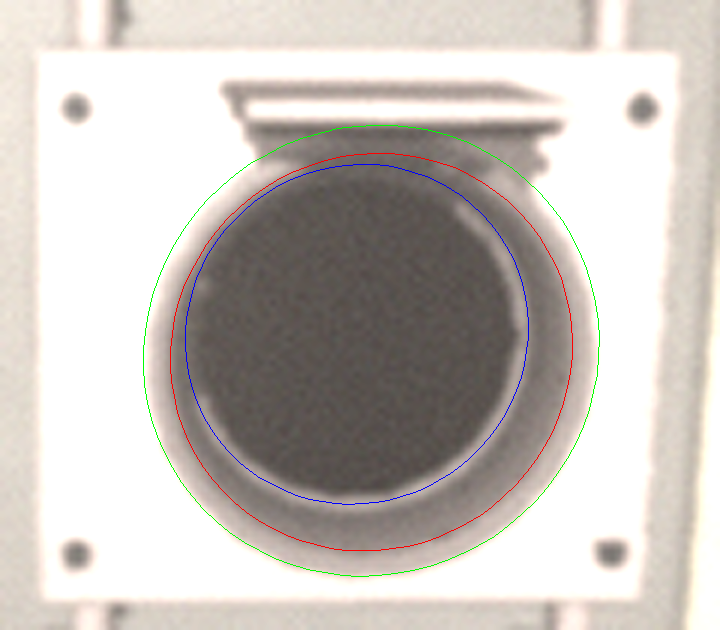

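The projected circles fit well, so the cup centre is about (591,-268) and the yaw is -0.082. Now to the nearer jar.

Request:
drive_tool(plan=[[[-1,31.2,-8.9,0,0,0,0],[-1,31.2,-8.9,0,0,0,0],[-1,31.2,-8.9,0,0,0,0],[-1,31.2,-8.9,0,0,0,0],[-1,31.2,-8.9,0,0,0,0]]])

```text
t: 2.87
ee_pos: [499.0, -65.4, 260.0]
orientation: [3.141, 0.0, 1.482]
force: [0.6, 0.7, -0.2]
grip_width: 85.5
finger_force: 0.0
```

Request:
drive_tool(plan=[[[-1,6,-2.9,1,0,0,0],[-1,6,-2.9,1,0,0,0],[-1,6,-2.9,1,0,0,0],[-1,6,-2.9,1,0,0,0],[-1,6,-2.9,1,0,0,0]]])

```text
t: 3.28
ee_pos: [476.5, -5.6, 250.1]
orientation: [3.141, 0.001, 1.483]
force: [-0.3, -0.9, 0.1]
grip_width: 85.3
finger_force: 0.0
```

```bash
python3 - <<'E'
from h import *
s=robot.state(); p=viewer.snapshot('wrist'); save(p,'w2'); T=wristT(p,s)
ds=viewer.regions_of(p,'jar_1_mid')
for d in ds:
    m=d['mask']; ys,xs=np.nonzero(m)
    print(d['p'],len(xs),xs.mean(),ys.mean())
    dark=(m&(p['img'].max(2)<75)&(p['img'].max(2).astype(int)-p['img'].min(2)<25)).astype(np.uint8)
    cs=max(cv2.findContours(dark,0,1)[0],key=cv2.contourArea); e=cv2.fitEllipse(cv2.convexHull(cs)); print(e, ray(p,e[0],75,T))
for d in viewer.mark_of(p,'jar_1_mid'): print(d['p'],np.array(d['centre']))
go(478,47,25,1.49)
E
```

```text
0.86 2597 320.6996534462842 112.90489025798999
((321.2600402832031, 113.44895935058594), (54.067726135253906, 55.977272033691406), 166.13543701171875) [[482.7  50.4  75. ]]
t 3.43 pos [476.6  -6.3 249.9] ori [3.1 0.  1.5] F [ 0.2 -0.4 -0.9] w 85.4
shift cm [ 5.3 -0.4 22.5] rot [ 0.  0. -0.] rows 5.5436495505458225
```

View pics/w2.png

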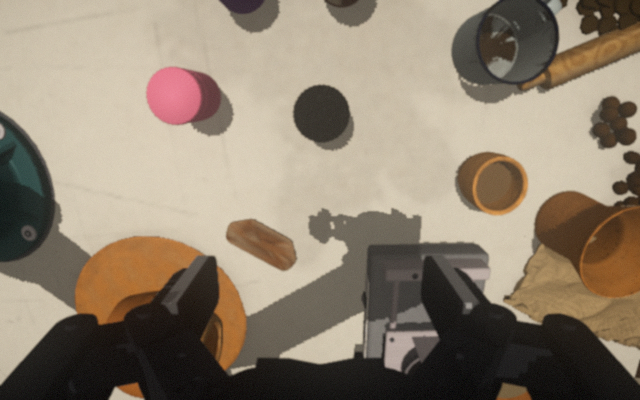

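The jar lid is at (321,113), giving a centre of about (482.5,50.4). The fingers' region is clear.

Request:
drive_tool(plan=[[[-1,5.7,0.1,2,0,0,0],[-1,5.7,0.1,4,0,0,0],[-1,5.7,0.1,7,0,0,0],[-1,5.7,0.1,10.5,0,0,0],[-1,5.7,0.1,14,0,0,0]]])

```text
t: 3.85
ee_pos: [483.4, 51.4, 109.0]
orientation: [3.139, -0.001, 1.482]
force: [1.1, -0.6, -0.3]
grip_width: 85.6
finger_force: 0.0
```

Request:
drive_tool(plan=[[[-1,0,0,3,0,0,0],[-1,0,0,6,0,0,0],[-1,0,0,8.4,0,0,0],[-1,0,0,8.4,0,0,0],[-1,0,0,8.4,0,0,0]]])

```text
t: 4.27
ee_pos: [481.6, 51.1, 25.0]
orientation: [-3.139, 0.001, 1.482]
force: [0.0, -0.8, 0.2]
grip_width: 85.4
finger_force: 0.0
```

```bash
python3 -c "
from h import *
go(482.5,50.4,25,1.49)"
```

```text
t 4.27 pos [481.6  51.1  25. ] ori [-3.1  0.   1.5] F [ 0.  -0.8  0.2] w 85.4
shift cm [-0.1  0.1 -0. ] rot [-0.  0. -0.] rows 0.027015607077778756
```

Request:
drive_tool(plan=[[[0.2,0,0,0,0,0,0],[0.6,0,0,0,0,0,0],[1,0,0,0,0,0,0],[1,0,0,0,0,0,0],[1,0,0,0,0,0,0]]], newtons=35)

```text
t: 4.68
ee_pos: [483.2, 52.0, 27.8]
orientation: [3.138, -0.001, 1.483]
force: [-0.4, -0.6, 5.0]
grip_width: 54.3
finger_force: 35.7
```

Request:
drive_tool(plan=[[[1,0,0,0,0,0,0],[1,0,0,0,0,0,0],[1,0,0,0,0,0,0],[1,0,0,0,0,0,0],[1,0,0,0,0,0,0]]])

```text
t: 5.1
ee_pos: [483.2, 52.0, 27.8]
orientation: [3.138, -0.001, 1.483]
force: [-1.5, -0.6, 6.4]
grip_width: 54.3
finger_force: 35.7
```

Request:
drive_tool(plan=[[[1,0,0,-1,0,0,0],[1,0,0,-2,0,0,0],[1,0,0,-3,0,0,0],[1,0,0,-4,0,0,0],[1,0,0,-5,0,0,0]]])

```text
t: 5.52
ee_pos: [481.8, 52.0, 77.2]
orientation: [3.141, -0.0, 1.484]
force: [-0.2, -0.5, -5.6]
grip_width: 54.2
finger_force: 38.8
```

Request:
drive_tool(plan=[[[1,0,0,0,0,0,0],[1,0,0,0,0,0,0],[1,0,0,0,0,0,0],[1,0,0,0,0,0,0],[1,0,0,0,0,0,0]]])

```text
t: 5.93
ee_pos: [481.3, 52.0, 75.3]
orientation: [-3.14, 0.0, 1.484]
force: [0.2, -0.3, -5.6]
grip_width: 53.9
finger_force: 38.9
```

```bash
python3 -c "
from h import *
for i in range(4):
    s=robot.state(); print(np.array(s['force']),s['moment']); p=viewer.snapshot('wrist')
T=wristT(p,s); save(p,'w3'); print(s['ee_pos'],s['orientation'],s['grip_width'])
"
```

```text
[ 0.2 -0.3 -5.6] [ 0. -0. -0.]
[-0.4 -0.9 -5.9] [0. 0. 0.]
[ 0.9 -0.1 -5.2] [ 0.1  0.1 -0. ]
[-0.3 -0.1 -4.9] [ 0.  0. -0.]
[481.6  52.1  75.4] [-3.1  0.   1.5] 54.39450245634657
```

View pics/w3.png

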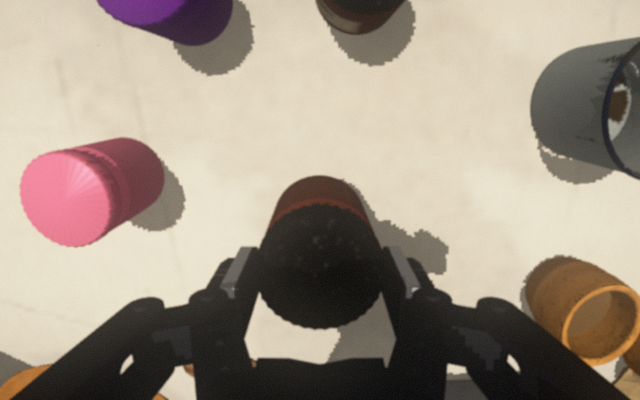

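The lift reads about 5.4 N, or 0.55 kg. If this were the lighter jar, the other would have to weigh over 1.1 kg, above the 0.7 kg limit, so this is the full one. The jar hangs upright between the pads, lid centre near (322,265).

```bash
python3 - <<'E'
from h import *
s=robot.state(); p=viewer.snapshot('wrist'); T=wristT(p,s)
im=p['img']; zb=s['ee_pos'][2]-27.8
C=np.linalg.inv(T); a=np.linspace(0,2*np.pi,100)
f=4;x0,y0=235,165; c=cv2.convertScaleAbs(cv2.resize(im[y0:y0+170,x0:x0+180],None,fx=f,fy=f-.5,interpolation=cv2.INTER_CUBIC),alpha=2.2,beta=10)
cx,cy=ray(p,(321.5,265),zb+76,T)[0][:2]; print(cx,cy,s['ee_pos'])
for r,z,col in [(27.2,zb+76,(255,0,0)),(28.5,zb,(0,255,0))]:
    X=np.c_[cx+r*np.cos(a),cy+r*np.sin(a),0*a+z]
    q=cv2.projectPoints(X@C[:3,:3].T+C[:3,3],np.zeros(3),np.zeros(3),np.array(p['intrinsics']),np.array(p['dist_coeffs']))[0].reshape(-1,2)
    q=((q-[x0,y0]+.5)*[f,f-.5]).astype(int); cv2.polylines(c,[q.reshape(-1,1,2)],True,col,1)
save({'img':c},'z3')
go(591,-268,200,1.489)
E
```

```text
482.39317838843743 55.48707939860988 [481.6  52.1  75.5]
t 6.18 pos [481.7  52.1  75.6] ori [-3.1  0.   1.5] F [ 0.8  0.5 -5.7] w 54.1
shift cm [-30.9  13.7 -12.4] rot [-0.  0. -0.] rows 8.643414115577556
```

View pics/z3.png

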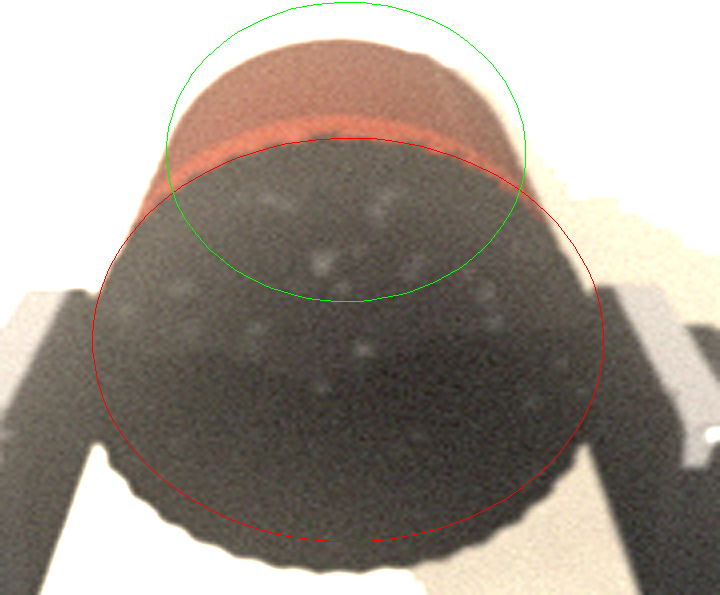

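The overlay shows the real jar about 8.6 px lower than my guess: the lid's near edge and the bottom's far edge are both off by about 30 px at this zoom. So the true lid centre is near (321.5,273.6).

```bash
python3 - <<'E'
from h import *
s=robot.state(); p=viewer.snapshot('wrist'); T=wristT(p,s); zb=s['ee_pos'][2]-27.8
c=ray(p,[(321.5,273.6),(321.5,274.5)],zb+76,T); print(c, s['ee_pos'],np.array(s['orientation']).round(4))
off=R.from_euler('xyz',s['orientation']).inv().apply(c[0]-s['ee_pos']); print('off tool',off)
go(591,-268,200,1.489)
E
```

```text
[[482.1  51.4 123.8]
 [482.1  51.  123.8]] [481.7  52.1  75.6] [-3.1  0.   1.5]
off tool [ -0.7   0.5 -48.2]
t 6.23 pos [481.8  52.1  75.6] ori [-3.1  0.   1.5] F [ 0.1 -0.  -4.8] w 53.9
shift cm [-30.9  13.7 -12.4] rot [-0.  0. -0.] rows 8.642192724432714
```

Request:
drive_tool(plan=[[[1,0,0,-3.5,0,0,0],[1,-4,1.8,-7,0,0,0],[1,-7.8,3.5,-8.2,0,0,0],[1,-11.6,5.1,-9.2,0,0,0],[1,-15.4,6.8,-10,0,0,0]]])

```text
t: 6.65
ee_pos: [531.5, -93.2, 173.8]
orientation: [3.14, 0.0, 1.485]
force: [0.2, -0.3, -4.9]
grip_width: 53.9
finger_force: 40.3
```

Request:
drive_tool(plan=[[[1,-3.6,1.6,-2.4,0,0,0],[1,-7.2,3.2,-2.4,0,0,0],[1,-10.8,4.8,-2.4,0,0,0],[1,-14,6.2,-2.4,0,0,0],[1,-15.4,6.9,-2.4,0,0,0]]])

```text
t: 7.07
ee_pos: [586.2, -259.6, 195.9]
orientation: [3.141, 0.005, 1.477]
force: [-0.8, -2.0, -5.1]
grip_width: 53.8
finger_force: 40.2
```

Request:
drive_tool(plan=[[[1,0,0,0,0,0,0],[1,0,0,0,0,0,0]]])

```text
t: 7.23
ee_pos: [585.3, -252.4, 195.2]
orientation: [-3.139, -0.001, 1.481]
force: [-0.7, 1.3, -5.7]
grip_width: 53.8
finger_force: 40.3
```

```bash
python3 - <<'E'
from h import *
s=robot.state(); print(np.array(s['orientation']).round(4))
go(591,-267.4,145,1.489)
p=viewer.snapshot('wrist'); save(p,'w4')
E
```

```text
[-3.1 -0.   1.5]
t 7.23 pos [ 585.3 -252.4  195.2] ori [-3.1 -0.   1.5] F [-0.7  1.3 -5.7] w 53.8
shift cm [-1.4  0.7  5. ] rot [-0. -0. -0.] rows 1.2642820676631574
```

View pics/w4.png

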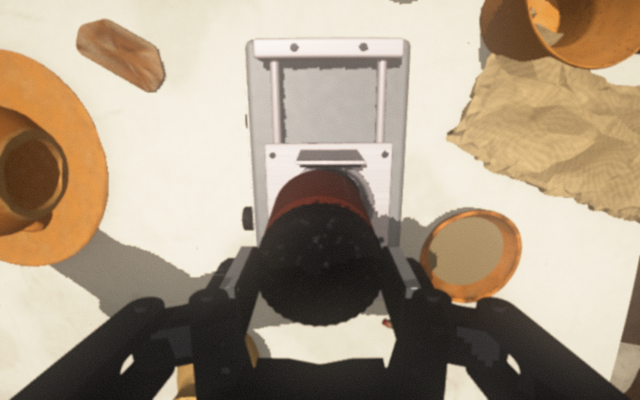

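The jar is upright in the pads, above and slightly to +y of the cup. Centring, then lowering.

Request:
drive_tool(plan=[[[1,-1,0.5,0,0,0,0],[1,-1.4,0.7,0,0,0,0],[1,-1.4,0.7,1.5,0,0,0],[1,-1.4,0.7,3,0,0,0],[1,-1.4,0.7,4.5,0,0,0]]])

```text
t: 7.7
ee_pos: [592.6, -265.9, 151.3]
orientation: [3.141, 0.001, 1.485]
force: [0.6, 0.3, -4.7]
grip_width: 54.1
finger_force: 40.3
```

Request:
drive_tool(plan=[[[1,0,0,0.5,0,0,0],[1,0,0,0.5,0,0,0],[1,0,0,0.5,0,0,0]]])

```text
t: 7.95
ee_pos: [592.4, -265.7, 146.6]
orientation: [3.141, 0.0, 1.484]
force: [1.0, 0.3, -4.9]
grip_width: 54.0
finger_force: 40.3
```

```bash
python3 - <<'E'
from h import *
s=robot.state(); print(np.array(s['orientation']).round(4).tolist(),np.array(s['ee_pos']).round(2).tolist(),s['moment'])
go(591,-267.4,132,1.489)
E
```

```text
[3.1414, 0.0001, 1.4844] [592.42, -265.74, 146.56] [ 0.  -0.1  0.1]
t 7.95 pos [ 592.4 -265.7  146.6] ori [3.1 0.  1.5] F [ 1.   0.3 -4.9] w 54.0
shift cm [-0.2 -0.1  1.5] rot [ 0.  0. -0.] rows 0.352987389585793
```

Request:
drive_tool(plan=[[[1,-0.18,-0.13,0.3,0,0,0],[1,-0.18,-0.13,0.8,0,0,0],[1,-0.18,-0.13,1.3,0,0,0],[1,-0.18,-0.13,1.5,0,0,0],[1,-0.18,-0.13,1.5,0,0,0]]])

```text
t: 8.37
ee_pos: [590.0, -267.4, 130.6]
orientation: [-3.14, -0.0, 1.484]
force: [-0.9, 0.9, -6.0]
grip_width: 54.0
finger_force: 40.3
```

```bash
python3 - <<'E'
from h import *
go(591,-267.4,125,1.489)
p=viewer.snapshot('wrist'); save(p,'w5')
E
```

```text
t 8.37 pos [ 590.  -267.4  130.6] ori [-3.1 -0.   1.5] F [-0.9  0.9 -6. ] w 54.0
shift cm [0.  0.1 0.6] rot [-0. -0. -0.] rows 0.1362663026119896
```

View pics/w5.png

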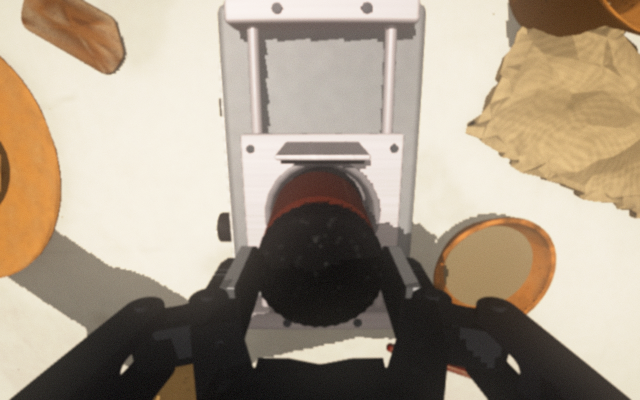

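The cup's rim shows evenly around the jar (x from 264 to 380, jar 275 to 368). Lowering in small steps and watching the force.

Request:
drive_tool(plan=[[[1,0,0.08,0.2,0,0,0],[1,0,0.08,0.4,0,0,0],[1,0,0.08,0.6,0,0,0],[1,0,0.08,0.8,0,0,0],[1,0,0.08,0.8,0,0,0]]])

```text
t: 8.83
ee_pos: [591.0, -267.5, 122.8]
orientation: [-3.141, -0.0, 1.484]
force: [-1.1, 0.5, -4.8]
grip_width: 53.9
finger_force: 40.3
```

Request:
drive_tool(plan=[[[1,0,0,0.1,0,0,0],[1,0,0,0.25,0,0,0],[1,0,0,0.4,0,0,0],[1,0,0,0.5,0,0,0],[1,0,0,0.5,0,0,0]]])

```text
t: 9.25
ee_pos: [591.5, -267.7, 118.2]
orientation: [3.142, 0.0, 1.484]
force: [0.3, -0.2, -5.7]
grip_width: 53.7
finger_force: 40.3
```

Request:
drive_tool(plan=[[[1,0,0,0.1,0,0,0],[1,0,0,0.2,0,0,0],[1,0,0,0.3,0,0,0],[1,0,0,0.4,0,0,0],[1,0,0,0.4,0,0,0]]])

```text
t: 9.67
ee_pos: [591.4, -267.6, 114.0]
orientation: [-3.141, -0.0, 1.484]
force: [-0.4, -0.0, -5.7]
grip_width: 53.6
finger_force: 40.3
```

Request:
drive_tool(plan=[[[1,0,0,0.1,0,0,0],[1,0,0,0.2,0,0,0],[1,0,0,0.3,0,0,0],[1,0,0,0.35,0,0,0],[1,0,0,0.35,0,0,0]]])

```text
t: 10.08
ee_pos: [591.5, -267.5, 110.8]
orientation: [-3.142, -0.0, 1.484]
force: [-0.2, -0.6, -5.1]
grip_width: 53.7
finger_force: 40.3
```

Request:
drive_tool(plan=[[[1,0,0,0.05,0,0,0],[1,0,0,0.1,0,0,0],[1,0,0,0.15,0,0,0],[1,0,0,0.15,0,0,0],[1,0,0,0.15,0,0,0]]])

```text
t: 10.5
ee_pos: [591.5, -267.4, 109.7]
orientation: [-3.142, -0.0, 1.484]
force: [-1.1, 0.5, -1.7]
grip_width: 54.2
finger_force: 40.7
```

Request:
drive_tool(plan=[[[1,0,0,0.04,0,0,0],[1,0,0,0.08,0,0,0],[1,0,0,0.12,0,0,0],[1,0,0,0.12,0,0,0],[1,0,0,0.12,0,0,0]]])

```text
t: 10.92
ee_pos: [591.5, -267.3, 108.7]
orientation: [3.142, -0.0, 1.484]
force: [-3.1, 2.2, 4.5]
grip_width: 53.5
finger_force: 41.3
```

Contact with the sprung floor: it now bears about 10 N. I'll ease up 1 mm and release.

Request:
drive_tool(plan=[[[1,0,0,-0.05,0,0,0],[1,0,0,-0.08,0,0,0],[1,0,0,-0.08,0,0,0]]], newtons=20)

```text
t: 11.17
ee_pos: [591.5, -267.6, 108.9]
orientation: [3.142, -0.0, 1.484]
force: [-1.8, 2.2, 1.8]
grip_width: 54.1
finger_force: 41.1
```

Request:
drive_tool(plan=[[[0.3,0,0,0,0,0,0],[-0.3,0,0,0,0,0,0],[-1,0,0,0,0,0,0],[-1,0,0,0,0,0,0],[-1,0,0,0,0,0,0]]])

```text
t: 11.58
ee_pos: [592.2, -268.4, 109.0]
orientation: [3.14, 0.001, 1.484]
force: [-0.5, 0.7, -0.1]
grip_width: 85.2
finger_force: 0.0
```

Request:
drive_tool(plan=[[[-1,0,0,0,0,0,0],[-1,0,0,0,0,0,0],[-1,0,0,0,0,0,0]]])

```text
t: 11.83
ee_pos: [591.7, -267.8, 108.9]
orientation: [3.141, 0.0, 1.484]
force: [0.3, -0.6, 0.2]
grip_width: 85.5
finger_force: 0.0
```

Request:
drive_tool(plan=[[[-1,0,0,-1,0,0,0],[-1,0,0,-4,0,0,0],[-1,0,0,-8,0,0,0],[-1,0,0,-12,0,0,0],[-1,0,0,-15,0,0,0]]])

```text
t: 12.25
ee_pos: [592.7, -267.7, 263.2]
orientation: [3.138, 0.001, 1.484]
force: [1.2, -0.2, 0.1]
grip_width: 85.1
finger_force: 0.0
```

Request:
drive_tool(plan=[[[-1,-6,0,-2,0,0,0],[-1,-8,0,-2,0,0,0],[-1,-8,0,-2,0,0,0],[-1,-8,0,-2,0,0,0],[-1,-8,0,-2,0,0,0]]])

```text
t: 12.67
ee_pos: [584.2, -347.3, 279.2]
orientation: [3.141, -0.001, 1.483]
force: [-0.1, 0.5, 0.5]
grip_width: 85.3
finger_force: 0.0
```

```bash
python3 - <<'E'
from h import *
s=robot.state(); print(s['ee_pos'],s['force'])
w=viewer.snapshot('wrist'); T=wristT(w,s)
p=viewer.snapshot('scene')
print([(d['p'],np.array(d['centre'])) for q in (p,w) for d in viewer.mark_of(q,'jar_1_mid')])
def ov(im,pr,x0,y0,W,H,f):
    c=cv2.convertScaleAbs(cv2.resize(im[y0:y0+H,x0:x0+W],None,fx=f,fy=f,interpolation=cv2.INTER_CUBIC),alpha=1.4,beta=10)
    a=np.linspace(0,2*np.pi,100)
    for r,z,col in [(27.2,157,(255,0,0)),(28.5,100,(0,255,0)),(38,100,(255,255,0))]:
        q=((pr(np.c_[591.2+r*np.cos(a),-268+r*np.sin(a),0*a+z])-[x0,y0]+.5)*f).astype(int); cv2.polylines(c,[q.reshape(-1,1,2)],True,col,1)
    return c
def mk(p,Rm,t): return lambda X: cv2.projectPoints(X,cv2.Rodrigues(np.array(Rm))[0],np.array(t),np.array(p['intrinsics']),np.array(p['dist_coeffs']))[0].reshape(-1,2)
C=np.linalg.inv(T)
pw=mk(w,C[:3,:3],C[:3,3]); cc=pw(np.array([[591.,-268,120]]))[0].astype(int)
x0=max(0,cc[0]-65);y0=max(0,cc[1]-75)
a=ov(w['img'],pw,x0,y0,130,150,3); b=ov(p['img'],mk(p,p['R'],p['t']),310,95,130,150,3)
save({'img':np.hstack([a[:450],b[:450]]) if a.shape[0]>=450 else b},'z6')
E
```

```text
[ 584.2 -347.3  279.2] [-0.1  0.5  0.5]
[(0.78, array([ 587. , -271.4,  119.4])), (0.42, array([ 594.1, -256.3,  101.3]))]
```

View pics/z6.png

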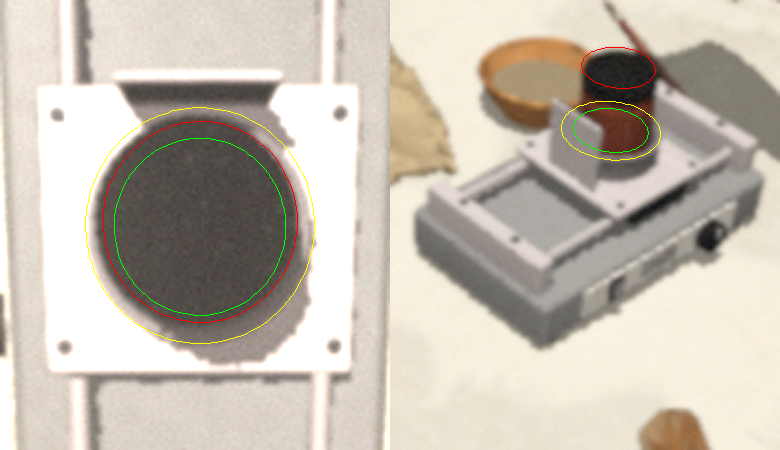

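Both views show the jar upright and centred in the cup, with its lid at the expected height (centre about 119 mm). The robot is clear and the other jar was never touched, so I'm handing in.

```bash
python3 -c "
from h import *
print(workorder.finish_job())"
```

```text
the job is handed in; nothing more can be done
None
```

The full jar (about 0.55 kg when lifted) is standing upright on the floor of the shaker cup, lowered with about 10 N at most; I didn't touch the other jar or the bystanders, and the job is handed in at about 13 s.

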